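# Tip the walnuts into the baking dish

### The arm

A 6-joint arm with a two-finger parallel gripper is mounted at the origin on a cart in front of the work surface, level with it; the furniture and walls round the work are solid. World frame = base frame: x ahead of the robot, y to its left, z up, the work surface at z = 0. Lengths are in m, angles in rad, forces in N, time in s.
With the tool pointing down it reaches from about 0.275 to 0.825 m from the base axis. Payload 4.9 kg.
Tool frame: the origin (TCP) lies on the mounting face of the last link; the fingertips stand 173 mm ahead of it and the grasp point (between the pads) lies 155 mm ahead of it (env.tip_reach is the z of the fingertips in the tool frame, in m); z points along the fingers, y is the line along which they close (so a half turn about z gives the same grasp; the last joint's range is limited). The gripper opens to 85 mm and grips with 20 to 120 N. Pads are 22 mm wide; open, the fingers measure 114 mm over their backs; the gripper's body (76 mm by 85 mm) begins 54 mm behind the grasp point. The pads swing forward as they close: fully open they stand 13 mm farther back than shut.
Start: joints at [-0.134, 0.326, -0.193, 1.052, 0, 1.437], TCP at [0.55, 0, 0.405] pointing down, gripper open.
Joint ranges: [-2.65, 2.65], [-0.97, 1.79], [-1.3, 1.35], [-1.93, 2.1], [-1.47, 1.37], [-3.14, 3.14]. Speed limits (rad/s): [2.57, 2.57, 3.14, 3.14, 3.14, 3.14].

### API

Orientations are given as a rotation vector (axis times angle).
In Python, from cell import env gives the robot as it stands.
- The arm moves only by the tool play_rows, never from a script. Its argument "targets" is a list of rows, each an object with "claw": the opening, from 0 (shut) to 1 (fully open); "dp": the shift along the world's x, y, z in mm, a list of three; "rotation": the turn, a rotation vector about the world's x, y, z in rad, a list of three. A call has 1 to 20 rows; each row shifts and turns the commanded pose from where the row before left it; what a row does not reach is not made up. A row lasts 1/8 s, in which the tool goes at most 62.5 mm and 10.7 degrees, less where a joint would pass 70% of its speed; a pose out of reach is approached as far as the arm can. A call is refused whole if a number of a shift passes 62.5 or a number of a turn 0.188, either way. A call with a gripper value outside its range is refused whole. The fingers move at their own pace and stop on an object; "newtons" is the grip in N (left out, the last holds). Time passes only in rows, so rows that do not move let the fingers close. It gives the time, the measured TCP pose, the force, the opening and the grip force at its end, in the units of the state.
- env.get_obs(): the state, without advancing time (a new reading comes with each control period).
- env.get_image(name): name is "scene" or "side" or "wrist"; returns the picture (480x640x3 uint8, red, green, blue); there is no depth.
- env.calibration(name): a dict with "fx", "fy", "cx", "cy" (pixels), "origin" and "attitude" of the camera in the world. Camera axes: x right, y up, looking along -z (the intrinsics and any distortion apply to the point x, -y, -z); pixel columns grow to the right and rows downward; lengths in m; the calibration is good to about 2 mm. A picture is of the moment at which its call begins: read the wrist's pose just before it. calibration takes no time and is no camera call; for the wrist camera it gives the pose at the moment of the call.
- env.finish_job(): hands the job in; it is judged then, once.
The state is a dict: "t": time; "joints": joint angles; "joint_velocities": joint speeds; "joint_efforts": joint torques, N m; "ee_pos": TCP position; "orientation": TCP orientation; "wrist_force": force on the tool from outside, world axes, zero at the start; "ft_torque": the same for the moment, N m; "grip_width": finger opening in m; "finger_force": force on a finger pad.
Only numpy, scipy, OpenCV 4.12 (cv2) and the standard library are available. Lean on these libraries where they do the work, as an engineer would, in place of code of your own. Each camera call takes 0.05 s, during which the arm holds its last target. There are 200 camera calls.

### The job

Take the measuring cup by its red handle, lift it over the empty oval baking dish and tip all six walnuts into the dish. Then stand the empty cup upright on the worktop beside the dish and let go, leaving the dish about where it is and the other things on the worktop undisturbed.

Things in the scene. Friction and masses are not known exactly. Their poses are not given: they have to be found in the camera images.
- measuring_cup: steel measuring cup with the six walnuts in it: round, open, 62 mm tall, outside radius 32 mm at the base flaring to 55 mm at the rim, wall 3 mm, floor 4 mm; about 0.13 kg. Origin: centre of its underside, z up. Its straight red handle, a level bar 18 mm wide and 14 mm high, points along its -x: centre line 53 mm above the underside, from 51 to 151 mm from the cup's axis
- cup_handle (a point): grip point in the middle of the cup's handle: 108 mm from the cup's axis along its -x, 53 mm above its underside; axes as the cup's
- cup_rim (a point): centre of the cup's mouth, 62 mm above its underside, on its axis
- baking_dish: empty shallow oval light grey baking dish, 175 mm (its x) by 283 mm (its y) over the rim and 36 mm high, open on top, floor 6 mm thick, sloping sides, inner floor about 138 by 222 mm; loose, 0.34 kg. Origin: centre of its underside, z up
- dish_a (a point): point on the dish's inner floor on its long axis, 50 mm from its centre along its +y
- dish_b (a point): point on the dish's inner floor on its long axis, 50 mm from its centre along its -y
- walnut_0: one of six walnuts in the shell, brown, about 29 mm across, 12 g; it rolls readily. Origin: its centre
- walnut_1: one of six walnuts in the shell, brown, about 29 mm across, 12 g; it rolls readily. Origin: its centre
- walnut_2: one of six walnuts in the shell, brown, about 29 mm across, 12 g; it rolls readily. Origin: its centre
- walnut_3: one of six walnuts in the shell, brown, about 29 mm across, 12 g; it rolls readily. Origin: its centre
- walnut_4: one of six walnuts in the shell, brown, about 29 mm across, 12 g; it rolls readily. Origin: its centre
- walnut_5: one of six walnuts in the shell, brown, about 29 mm across, 12 g; it rolls readily. Origin: its centre
- spice_jar: bystander: small spice jar with red lid, 41 mm across, 105 mm tall, at the back; origin: centre of its underside
- tape_roll: bystander: roll of masking tape lying flat, 100 mm across, 25 mm high, at the back; origin: centre of its underside
- stone_mug: bystander: tall beige stoneware mug, 81 x 117 mm, 132 mm tall, at the back left; origin: on its underside
- small_tin: bystander: small tin, 58 mm across, 72 mm tall, at the back right; origin: centre of its underside

How it is judged:
By the outcome, as a careful person would: the job done as asked, in the order asked, and still so for the second after the job is handed in, with the robot touching nothing.
It also fails if it takes over 64 s, if anything falls off the work surface, if the arm or the gripper's body presses on something with over 40 N, if the wrist force passes 120 N, or if a joint passes its speed limit or range.

## Working session

There is one attempt and no reset: what is moved stays moved. The work goes in short steps, Python scripts to look and compute and a tool call to move; the robot and the scene stay as the last step left them, time stands still between calls to the robot, and variables do not carry over. Pictures are saved under pics/ and viewed, at most 10 in all, crops included, and the job is handed in when it is done.

Besides the shell and the picture viewer there is one more tool, called after "Call:" as name([rows], argument=value, ...), one row to a line, values as JSON. play_rows: Moves the arm, as the interface text tells. Its arguments: {"type":"object","properties":{"targets":{"type":"array","items":{"type":"object","properties":{"claw":{"type":"number"},"dp":{"type":"array","items":{"type":"number"}},"rotation":{"type":"array","items":{"type":"number"}}}}},"newtons":{"type":"number"}},"required":["targets"]}

```bash
mkdir -p pics; python3 - <<'E'
from cell import env
import cv2,numpy as np
for n in ("scene","side"):
    cv2.imwrite(f"pics/{n}0.png",env.get_image(n)[:,:,::-1]); print(n,env.calibration(n))
o=env.get_obs();print(o["t"],o["ee_pos"],o["orientation"],o["grip_width"]);print(env.calibration("wrist"))
E
```

```text
scene {'fx': 497.7616733840333, 'fy': 497.7616733840333, 'cx': 322.05661569742284, 'cy': 237.43313194816554, 'origin': array([-0.41941946, -0.49105395,  0.83368207]), 'attitude': array([ 0.86692164, -0.51982029, -0.99939447])}
side {'fx': 497.30837443315573, 'fy': 497.30837443315573, 'cx': 313.5753674635554, 'cy': 241.70828964229491, 'origin': array([0.20086932, 0.43892937, 1.07660642]), 'attitude': array([ 0.23963956, -0.60159362, -2.37447079])}
0.1 [5.49742146e-01 4.45755701e-05 4.03974113e-01] [-2.22058744e+00 -2.22051216e+00  1.56067768e-03] 0.085568274228277
{'fx': 381.46640304388603, 'fy': 381.46640304388603, 'cx': 314.5696282798434, 'cy': 237.37174503299292, 'origin': array([0.55040178, 0.08008656, 0.37338355]), 'attitude': array([-3.17762916e-01,  1.25812733e-04,  5.27672849e-04])}
```

View pics/scene0.png

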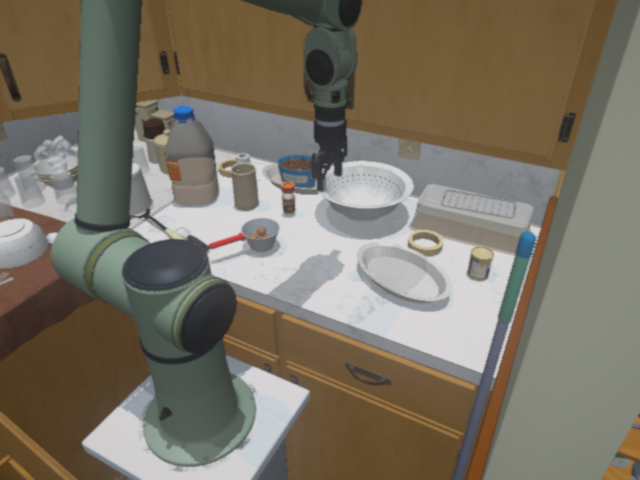

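View pics/side0.png

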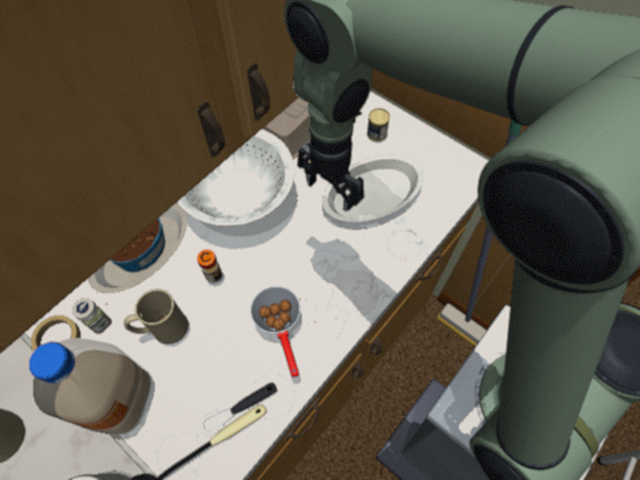

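The scene view shows the cup at about (262,236) with its red handle running to (208,245), and the dish at (403,274). The side view has the cup at (275,312), the handle end at (294,375) and the dish at (372,193). The jar is at (208,265), the mug at (160,317) and the tin at (378,125).

```bash
cat > h.py <<'E'
import numpy as np,cv2
from scipy.spatial.transform import Rotation as R
def ray(c,px,z):
    px=np.atleast_2d(px).astype(float)
    d=np.c_[(px[:,0]-c["cx"])/c["fx"],-(px[:,1]-c["cy"])/c["fy"],-np.ones(len(px))]
    d=R.from_rotvec(c["attitude"]).apply(d); o=c["origin"]
    return o+d*((z-o[2])/d[:,2])[:,None]
def red(im,box):
    h=cv2.cvtColor(im,cv2.COLOR_RGB2HSV);m=((h[...,0]<6)|(h[...,0]>174))&(h[...,1]>190)&(h[...,2]>110)
    k=np.zeros_like(m);x0,y0,x1,y1=box;k[y0:y1,x0:x1]=1
    v,u=np.nonzero(m&k);return np.c_[u,v]
E
python3 - <<'E'
from cell import env
from h import *
for n,box in (("side",(265,320,320,390)),("scene",(195,225,250,260))):
    c=env.calibration(n);p=red(env.get_image(n),box);w=ray(c,p,.055)[:,:2]
    m=w.mean(0);d=np.linalg.svd(w-m)[2][0];s=(w-m)@d
    print(n,len(p),"handle",m.round(4),"dir",d.round(3),s.min().round(3),s.max().round(3), "ends",(m+d*s.min()).round(3),(m+d*s.max()).round(3))
cs=env.calibration("side");cc=env.calibration("scene")
print("cup side",ray(cs,[(251,310),(300,310),(275,288),(276,336)],.062).round(3))
print("cup scene",ray(cc,[(243,232),(279,230),(262,220)],.062).round(3))
print("dish side rim",ray(cs,[(420,172),(323,213),(390,161),(360,227)],.036).round(3))
print("dish scene rim",ray(cc,[(357,252),(451,292),(380,244),(425,303)],.036).round(3))
print("tin,tape,jar,mug",ray(cc,[(480,278)],0),ray(cc,[(425,243)],.012),ray(cs,[(215,280)],0),ray(cs,[(170,338)],0))
E
```

```text
side 254 handle [0.4449 0.2561] dir [-0.851  0.525] -0.043 0.051 ends [0.482 0.234] [0.402 0.283]<stdin>:5: RuntimeWarning: Mean of empty slice.
  ret = um.true_divide(
Traceback (most recent call last):
ValueError: zero-size array to reduction operation minimum which has no identity
```

```bash
python3 - <<'E'
from cell import env
from h import *
cs=env.calibration("side");cc=env.calibration("scene")
print("cup side",ray(cs,[(251,310),(300,310),(275,288),(276,336)],.062).round(3))
print("cup scene",ray(cc,[(243,232),(279,230),(262,220)],.062).round(3))
print("dish side rim",ray(cs,[(420,172),(323,213),(390,161),(360,227)],.036).round(3))
print("dish scene rim",ray(cc,[(357,252),(451,292),(380,244),(425,303)],.036).round(3))
print("tin,tape,jar,mug",ray(cc,[(480,278)],0),ray(cc,[(425,243)],.012),ray(cs,[(215,280)],0),ray(cs,[(170,338)],0))
# dish outline in side: blobs non-white
im=env.get_image("scene");cv2.imwrite("pics/dish.png",cv2.resize(im[220:320,330:470,::-1],None,fx=5,fy=5,interpolation=cv2.INTER_CUBIC))
E
```

```text
cup side [[0.566 0.241 0.062]
 [0.485 0.172 0.062]
 [0.561 0.169 0.062]
 [0.485 0.248 0.062]]
cup scene [[0.488 0.236 0.062]
 [0.542 0.153 0.062]
 [0.563 0.223 0.062]]
dish side rim [[ 0.505 -0.318  0.036]
 [ 0.616 -0.062  0.036]
 [ 0.585 -0.297  0.036]
 [ 0.522 -0.089  0.036]]
dish scene rim [[ 0.581 -0.069  0.036]
 [ 0.537 -0.339  0.036]
 [ 0.644 -0.11   0.036]
 [ 0.47  -0.295  0.036]]
tin,tape,jar,mug [[ 0.66987639 -0.3838581   0.        ]] [[ 0.73944574 -0.209925    0.012     ]] [[0.70647699 0.22923301 0.        ]] [[0.68108041 0.39381613 0.        ]]
```

View pics/dish.png

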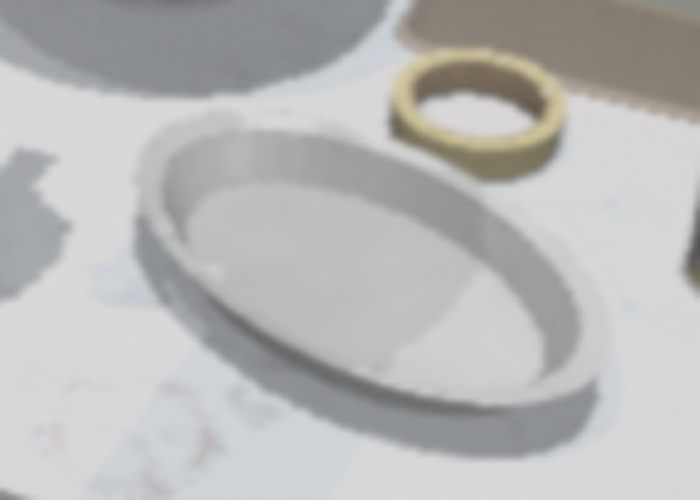

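Call:
play_rows([
  {"claw": 0.6, "dp": [-30, 45, 0], "rotation": [0, 0, 0.169]},
  {"claw": 0.6, "dp": [-30, 45, 0], "rotation": [0, 0, 0.169]},
  {"claw": 0.6, "dp": [-30, 45, 0], "rotation": [0, 0, 0.169]},
  {"claw": 0.6, "dp": [-30, 45, 0], "rotation": [0, 0, 0.169]},
  {"claw": 0.6, "dp": [-30, 45, 0], "rotation": [0, 0, 0.169]},
  {"claw": 0.6, "dp": [-30, 45, 0], "rotation": [0, 0, 0.169]},
  {"claw": 0.6, "dp": [-18, 17, -34], "rotation": [-0.0825, -0.1336, 0]},
  {"claw": 0.6, "dp": [-18, 17, -34], "rotation": [-0.0825, -0.1336, 0]},
  {"claw": 0.6, "dp": [-18, 17, -34], "rotation": [-0.0825, -0.1336, 0]},
  {"claw": 0.6, "dp": [-18, 17, -34], "rotation": [-0.0825, -0.1336, 0]},
  {"claw": 0.6, "dp": [-18, 17, -34], "rotation": [-0.0825, -0.1336, 0]},
  {"claw": 0.6, "dp": [0, 0, 0], "rotation": [0, 0, 0]},
])

```text
t: 1.75
ee_pos: [0.2777, 0.3549, 0.2317]
orientation: [0.644, 2.286, -0.273]
wrist_force: [-0.3, -0.5, 0.5]
grip_width: 0.0512
finger_force: 0.0
```

```bash
python3 - <<'E'
from cell import env
from h import *
o=env.get_obs();M=R.from_rotvec(o["orientation"]).as_matrix()
c=env.calibration("wrist");im=env.get_image("wrist");cv2.imwrite("pics/w1.png",im[:,:,::-1])
print(o["t"],o["ee_pos"].round(4),o["joints"].round(2));print(M.round(3));print("grasp",(o["ee_pos"]+.155*M[:,2]).round(4))
p=red(im,(0,0,640,480));w=ray(c,p,.055)[:,:2];m=w.mean(0);d=np.linalg.svd(w-m,full_matrices=False)[2][0];s=(w-m)@d
print(len(p),m,d,m+d*s.min(),m+d*s.max(),p.min(0),p.max(0))
E
```

```text
1.75 [0.2777 0.3549 0.2317] [ 0.95  0.41 -0.73  0.37 -0.78  1.47]
[[-0.605  0.524  0.599]
 [ 0.368  0.852 -0.373]
 [-0.706 -0.005 -0.708]]
grasp [0.3706 0.2971 0.1219]
1219 [0.45270243 0.25322959] [ 0.85473383 -0.51906655] [0.40588093 0.28166355] [0.49893751 0.22515174] [307 227] [337 292]
```

View pics/w1.png

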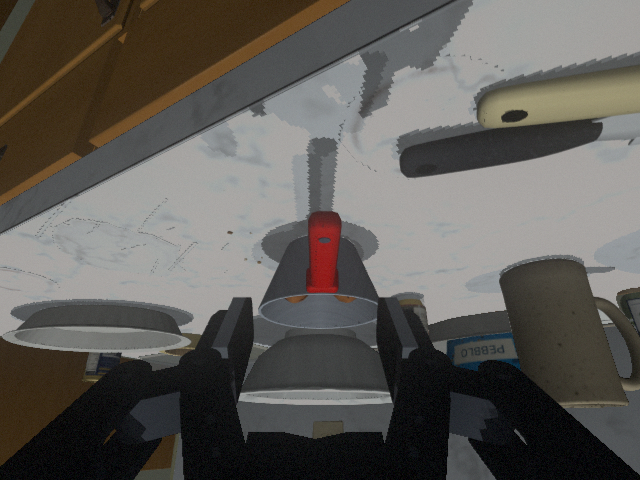

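The wrist view is upside down. It shows the red handle at about (323,250), in line with the jaws.

Call:
play_rows([
  {"claw": 0.6, "dp": [17.3, -9, -17.2]},
  {"claw": 0.6, "dp": [17.3, -9, -17.2]},
  {"claw": 0.6, "dp": [17.3, -9, -17.2]},
  {"claw": 0.6, "dp": [17.3, -9, -17.2]},
  {"claw": 0.6, "dp": [0, 0, 0]},
  {"claw": 0.6, "dp": [0, 0, 0]},
])

```text
validation failed for argument at $.ta...
```

```bash
python3 - <<'E'
from cell import env
from h import *
o=env.get_obs();M=R.from_rotvec(o["orientation"]).as_matrix()
print("grasp",(o["ee_pos"]+.155*M[:,2]).round(4),o["wrist_force"])
im=env.get_image("wrist");p=red(im,(0,0,640,480));w=ray(env.calibration("wrist"),p,.055)[:,:2];m=w.mean(0);d=np.linalg.svd(w-m,full_matrices=False)[2][0];s=(w-m)@d
print(len(p),m,d,m+d*s.min(),m+d*s.max())
a=im[100:460,80:560];b=env.get_image("side")[240:420,200:380];b=cv2.resize(b,(360,360))
cv2.imwrite("pics/g.png",np.hstack([cv2.resize(a,(440,360)),b])[:,:,::-1])
E
```

```text
grasp [0.3721 0.2975 0.1237] [-0.0732708  -0.36569358  0.0461484 ]
1216 [0.45746412 0.25142987] [ 0.85105629 -0.52507447] [0.40960236 0.28095904] [0.50314222 0.22324794]
```

View pics/g.png

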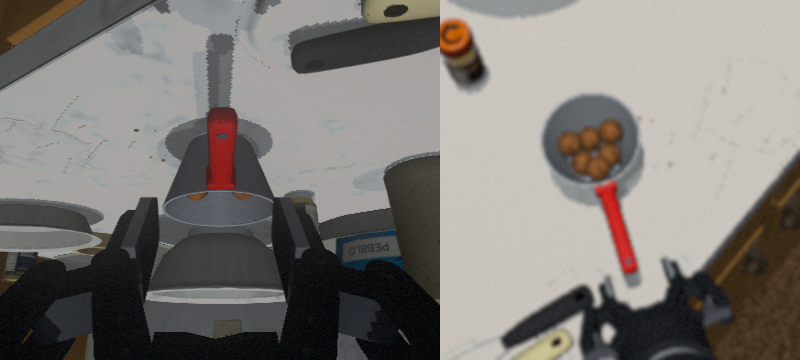

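The move was refused because every row needs a rotation. The picture shows the arm unmoved, still in line with the handle, with all six walnuts in the cup.

Call:
play_rows([
  {"claw": 0.6, "dp": [17.3, -9.2, -17.4], "rotation": [0, 0, 0]},
  {"claw": 0.6, "dp": [17.3, -9.2, -17.4], "rotation": [0, 0, 0]},
  {"claw": 0.6, "dp": [17.3, -9.2, -17.4], "rotation": [0, 0, 0]},
  {"claw": 0.6, "dp": [17.3, -9.2, -17.4], "rotation": [0, 0, 0]},
  {"claw": 0.6, "dp": [0, 0, 0], "rotation": [0, 0, 0]},
  {"claw": 0.6, "dp": [0, 0, 0], "rotation": [0, 0, 0]},
])

```text
t: 2.65
ee_pos: [0.3501, 0.3181, 0.1665]
orientation: [0.655, 2.28, -0.265]
wrist_force: [0.3, 0.4, 0.1]
grip_width: 0.0515
finger_force: 0.0
```

```bash
python3 - <<'E'
from cell import env
from h import *
o=env.get_obs();M=R.from_rotvec(o["orientation"]).as_matrix()
print("grasp",(o["ee_pos"]+.155*M[:,2]).round(4),o["wrist_force"].round(1),o["grip_width"],o["joints"].round(2))
im=env.get_image("wrist")
a=im[100:460,80:560];b=env.get_image("side")[260:400,220:360];b=cv2.resize(b,(360,360))
cv2.imwrite("pics/g2.png",np.hstack([cv2.resize(a,(440,360)),b])[:,:,::-1])
E
```

```text
grasp [0.4433 0.2606 0.0569] [0.3 0.4 0.1] 0.051463190389725084 [ 0.77  0.54 -0.8  -0.01 -0.76  1.23]
```

View pics/g2.png

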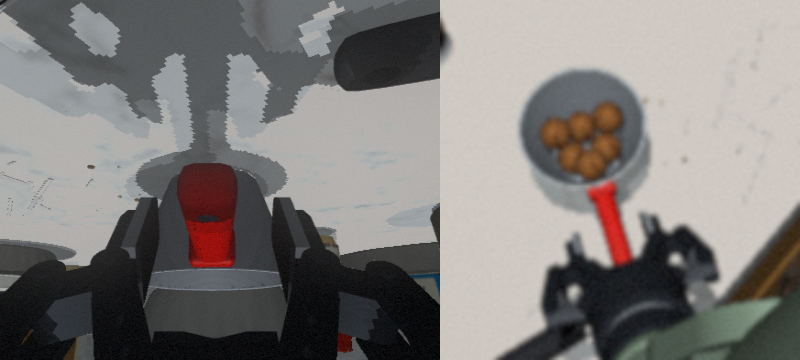

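The handle is centred between the open fingers, and the walnuts are still in the cup. I'll close and lift a little.

Call:
play_rows([
  {"claw": 0.6, "dp": [0, 0, -3], "rotation": [0, 0, 0]},
  {"claw": 0, "dp": [0, 0, 0], "rotation": [0, 0, 0]},
  {"claw": 0, "dp": [0, 0, 0], "rotation": [0, 0, 0]},
  {"claw": 0, "dp": [0, 0, 0], "rotation": [0, 0, 0]},
  {"claw": 0, "dp": [0, 0, 0], "rotation": [0, 0, 0]},
  {"claw": 0, "dp": [0, 0, 0], "rotation": [0, 0, 0]},
  {"claw": 0, "dp": [0, 0, 0], "rotation": [0, 0, 0]},
  {"claw": 0, "dp": [0, 0, 5], "rotation": [0, 0, 0]},
  {"claw": 0, "dp": [0, 0, 10], "rotation": [0, 0, 0]},
  {"claw": 0, "dp": [0, 0, 15], "rotation": [0, 0, 0]},
  {"claw": 0, "dp": [0, 0, 15], "rotation": [0, 0, 0]},
  {"claw": 0, "dp": [0, 0, 0], "rotation": [0, 0, 0]},
], newtons=90)

```text
t: 4.25
ee_pos: [0.3497, 0.3186, 0.2084]
orientation: [0.653, 2.28, -0.264]
wrist_force: [0.3, 0.0, -2.4]
grip_width: 0.0167
finger_force: 88.0
```

```bash
python3 - <<'E'
from cell import env
from h import *
o=env.get_obs();M=R.from_rotvec(o["orientation"]).as_matrix()
print("grasp",(o["ee_pos"]+.155*M[:,2]).round(4),o["wrist_force"].round(1),o["grip_width"],o["finger_force"],o["joints"].round(2));print(M.round(3))
E
```

```text
grasp [0.4431 0.2613 0.0987] [ 0.3  0.  -2.4] 0.01666445938325656 87.96569466590881 [ 0.77  0.45 -0.78  0.1  -0.76  1.23]
[[-0.599  0.528  0.603]
 [ 0.376  0.849 -0.37 ]
 [-0.707  0.005 -0.707]]
```

Call:
play_rows([
  {"claw": 0, "dp": [0, 0, 20], "rotation": [0, 0, 0]},
  {"claw": 0, "dp": [0, 0, 31], "rotation": [0, 0, 0]},
  {"claw": 0, "dp": [4, -10, 20], "rotation": [0, 0, 0.018]},
  {"claw": 0, "dp": [8, -20, 0], "rotation": [0, 0, 0.018]},
  {"claw": 0, "dp": [10, -30, 0], "rotation": [0, 0, 0.018]},
  {"claw": 0, "dp": [10, -38, 0], "rotation": [0, 0, 0.018]},
  {"claw": 0, "dp": [10, -38, 0], "rotation": [0, 0, 0.018]},
  {"claw": 0, "dp": [10, -38, 0], "rotation": [0, 0, 0.018]},
  {"claw": 0, "dp": [8, -38, 0], "rotation": [0, 0, 0.018]},
  {"claw": 0, "dp": [-4, -38, 0], "rotation": [0, 0, 0.018]},
  {"claw": 0, "dp": [-8, -38, 0], "rotation": [0, 0, 0.018]},
  {"claw": 0, "dp": [-10, -38, 0], "rotation": [0, 0, 0.018]},
  {"claw": 0, "dp": [-10, -38, 0], "rotation": [0, 0, 0.018]},
  {"claw": 0, "dp": [-10, -38, 0], "rotation": [0, 0, 0.018]},
  {"claw": 0, "dp": [-8, -38, 0], "rotation": [0, 0, 0.018]},
  {"claw": 0, "dp": [-6, -28, 0], "rotation": [0, 0, 0.018]},
  {"claw": 0, "dp": [-2, -16, 0], "rotation": [0, 0, 0]},
  {"claw": 0, "dp": [0, 0, 0], "rotation": [0, 0, 0]},
  {"claw": 0, "dp": [0, 0, 0], "rotation": [0, 0, 0]},
])

```text
t: 6.62
ee_pos: [0.3508, -0.1651, 0.2775]
orientation: [0.359, 2.335, -0.144]
wrist_force: [0.6, 0.7, -1.8]
grip_width: 0.0168
finger_force: 88.3
```

```bash
python3 - <<'E'
from cell import env
from h import *
o=env.get_obs();M=R.from_rotvec(o["orientation"]).as_matrix()
g=o["ee_pos"]+.155*M[:,2]
print("grasp",g.round(4),o["wrist_force"].round(1),o["finger_force"],o["joints"].round(2));print(M.round(3))
d=np.array([M[1,1],-M[0,1],0]);d/=np.linalg.norm(d);print("d",d.round(3),"cup",(g+.097*d).round(3))
# rows: roll about d through g, total 110deg negative, 11 rows
n=11;P=o["ee_pos"]
for k in range(n):
    P2=g+R.from_rotvec(-d*np.radians(110)/n).apply(P-g);print((1000*(P2-P)).round(1));P=P2
print("rot",(-d*np.radians(110)/n).round(4))
b=env.get_image("side");s=env.get_image("scene")
cv2.imwrite("pics/p1.png",np.hstack([cv2.resize(b[80:340,230:490],(400,400)),cv2.resize(s[130:330,290:490],(400,400))])[:,:,::-1])
E
```

```text
grasp [ 0.4552 -0.1975  0.1677] [ 0.6  0.7 -1.8] 88.33267450332642 [-0.73  0.04 -1.22 -0.43  0.3  -0.31]
[[-0.675  0.299  0.674]
 [ 0.214  0.954 -0.209]
 [-0.706  0.003 -0.708]]
d [ 0.954 -0.299  0.   ] cup [ 0.548 -0.226  0.168]
[ 5.7 18.2 -1.6]
[ 5.5 17.7 -4.9]
[ 5.2 16.6 -8. ]
[  4.7  15.  -10.9]
[  4.1  13.  -13.5]
[  3.3  10.5 -15.6]
[  2.4   7.8 -17.3]
[  1.5   4.8 -18.5]
[  0.5   1.6 -19.1]
[ -0.5  -1.5 -19.1]
[ -1.5  -4.7 -18.5]
rot [-0.1665  0.0522 -0.    ]
```

View pics/p1.png

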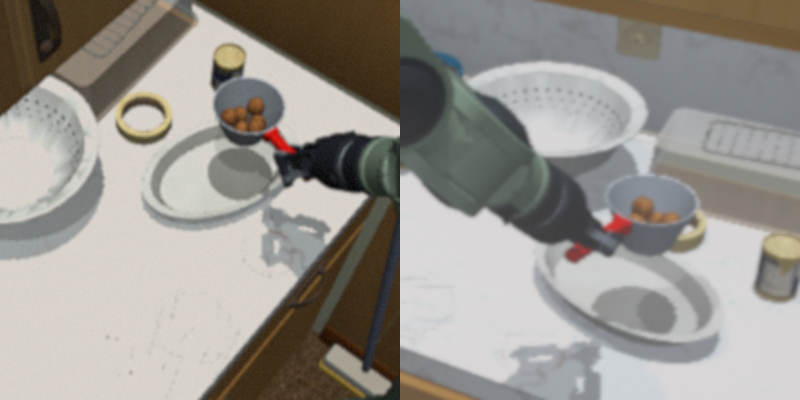

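The cup is over the dish with its walnuts. I'll roll in stages, since joint 3 is near its limit.

Call:
play_rows([
  {"claw": 0, "dp": [9.7, 17.2, -1.6], "rotation": [-0.1665, 0.0522, 0]},
  {"claw": 0, "dp": [9.5, 16.7, -4.9], "rotation": [-0.1665, 0.0522, 0]},
  {"claw": 0, "dp": [9.2, 15.6, -8.0], "rotation": [-0.1665, 0.0522, 0]},
  {"claw": 0, "dp": [4.7, 15.0, -10.9], "rotation": [-0.1665, 0.0522, 0]},
  {"claw": 0, "dp": [0, 0, 0], "rotation": [0, 0, 0]},
])

```text
t: 7.35
ee_pos: [0.3842, -0.099, 0.2508]
orientation: [-0.001, 2.326, -0.961]
wrist_force: [-0.7, 1.7, -2.5]
grip_width: 0.0166
finger_force: 88.7
```

```bash
python3 - <<'E'
from cell import env
from h import *
o=env.get_obs();M=R.from_rotvec(o["orientation"]).as_matrix()
g=o["ee_pos"]+.155*M[:,2]
print("grasp",g.round(4),o["joints"].round(2));print(M.round(3))
E
```

```text
grasp [ 0.468 -0.198  0.166] [-0.29  0.3  -1.29 -0.93 -0.48 -0.52]
[[-0.811  0.223  0.541]
 [-0.224  0.736 -0.639]
 [-0.54  -0.639 -0.547]]
```

```bash
cat > roll.py <<'E'
from cell import env
from h import *
import sys
def plan(degs,yaws,shift=(0,0,0)):
    o=env.get_obs();M=R.from_rotvec(o["orientation"]);P=o["ee_pos"].copy();A=M.as_matrix()
    d=(A[:,0]*-1+A[:,2]);d/=np.linalg.norm(d);C=P+.155*A[:,2]+.097*d;print("d",d.round(3),"C",C.round(3))
    for r,y in zip(degs,yaws):
        T=R.from_rotvec([0,0,y])*R.from_rotvec(d*np.radians(r))
        sh=np.array(shift)/len(degs)
        P2=C+T.apply(P-C)+sh;C=C+sh
        print('{"claw":0,"dp":%s,"rotation":%s},'%((1000*(P2-P)).round(1).tolist(),T.as_rotvec().round(3).tolist()))
        P=P2;d=R.from_rotvec([0,0,y]).apply(d)
E
python3 -c "
from roll import *
plan([-9]*8,[-.06]*4+[0]*4,(0,0,-.012))"
```

```text
d [ 0.956 -0.294 -0.005] C [ 0.561 -0.227  0.166]
{"claw":0,"dp":[12.2, 21.9, -13.5],"rotation":[-0.149, 0.051, -0.059]},
{"claw":0,"dp":[13.4, 19.0, -15.3],"rotation":[-0.145, 0.059, -0.059]},
{"claw":0,"dp":[14.0, 15.9, -16.7],"rotation":[-0.142, 0.068, -0.059]},
{"claw":0,"dp":[14.1, 12.7, -17.8],"rotation":[-0.137, 0.076, -0.059]},
{"claw":0,"dp":[1.4, 2.5, -18.4],"rotation":[-0.135, 0.08, 0.001]},
{"claw":0,"dp":[0.0, 0.2, -18.7],"rotation":[-0.135, 0.08, 0.001]},
{"claw":0,"dp":[-1.3, -2.1, -18.5],"rotation":[-0.135, 0.08, 0.001]},
{"claw":0,"dp":[-2.7, -4.3, -17.9],"rotation":[-0.135, 0.08, 0.001]},
```

Call:
play_rows([
  {"claw": 0, "dp": [12.2, 21.9, -13.5], "rotation": [-0.149, 0.051, -0.059]},
  {"claw": 0, "dp": [13.4, 19.0, -15.3], "rotation": [-0.145, 0.059, -0.059]},
  {"claw": 0, "dp": [14.0, 15.9, -16.7], "rotation": [-0.142, 0.068, -0.059]},
  {"claw": 0, "dp": [14.1, 12.7, -17.8], "rotation": [-0.137, 0.076, -0.059]},
  {"claw": 0, "dp": [0, 0, 0], "rotation": [0, 0, 0]},
])

```text
t: 7.98
ee_pos: [0.4395, -0.0315, 0.188]
orientation: [-0.095, 2.21, -1.809]
wrist_force: [-0.1, -0.1, -1.8]
grip_width: 0.0168
finger_force: 88.9
```

```bash
python3 - <<'E'
from roll import *
o=env.get_obs();print(o["joints"].round(2),R.from_rotvec(o["orientation"]).as_matrix()[:,1].round(2))
plan([-9]*4,[0]*4)
E
```

```text
[ 0.05  0.72 -1.08 -1.11 -1.29 -0.73] [ 0.13  0.21 -0.97]
d [ 0.86  -0.511  0.001] C [ 0.563 -0.228  0.161]
{"claw":0,"dp":[1.5, 2.5, -16.9],"rotation":[-0.135, 0.08, -0.0]},
{"claw":0,"dp":[0.1, 0.2, -17.2],"rotation":[-0.135, 0.08, -0.0]},
{"claw":0,"dp":[-1.2, -2.1, -17.0],"rotation":[-0.135, 0.08, -0.0]},
{"claw":0,"dp":[-2.6, -4.4, -16.4],"rotation":[-0.135, 0.08, -0.0]},
```

Call:
play_rows([
  {"claw": 0, "dp": [-2.4, 0, -16.9], "rotation": [-0.135, 0.08, 0.02]},
  {"claw": 0, "dp": [-3.8, -2.3, -17.2], "rotation": [-0.137, 0.077, 0.02]},
  {"claw": 0, "dp": [-5, -4.5, -17.0], "rotation": [-0.138, 0.075, 0.02]},
  {"claw": 0, "dp": [-6.5, -6.9, -16.4], "rotation": [-0.14, 0.072, 0.02]},
  {"claw": 0, "dp": [0, 0, 0], "rotation": [0, 0, 0]},
  {"claw": 0, "dp": [0, 0, 0], "rotation": [0, 0, 0]},
  {"claw": 0, "dp": [0, 0, 0], "rotation": [0, 0, 0]},
  {"claw": 0, "dp": [0, 0, 0], "rotation": [0, 0, 0]},
])

```text
t: 8.98
ee_pos: [0.4665, -0.021, 0.1837]
orientation: [-0.44, 2.126, -2.125]
wrist_force: [0.4, -0.6, 0.0]
grip_width: 0.0161
finger_force: 88.9
```

```bash
python3 - <<'E'
from roll import *
o=env.get_obs();print(o["joints"].round(2),R.from_rotvec(o["orientation"]).as_matrix().round(2))
b=env.get_image("side");s=env.get_image("scene")
cv2.imwrite("pics/p2.png",np.hstack([cv2.resize(b[80:340,230:490],(400,400)),cv2.resize(s[170:330,330:490],(400,400))])[:,:,::-1])
E
```

```text
[ 0.07  0.99 -1.03 -1.93 -1.36 -1.61] [[-0.95 -0.13  0.27]
 [-0.27 -0.02 -0.96]
 [ 0.13 -0.99 -0.02]]
```

View pics/p2.png

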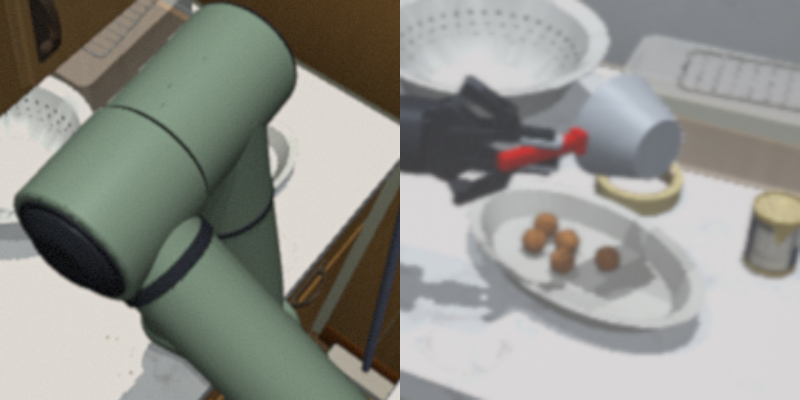

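The walnuts are in the dish, with at least five showing in the right-hand view. Joint 4 is at its limit, with the cup tilted about 95°. I'll count the sixth by colour.

```bash
cat > cnt.py <<'E'
from cell import env
from h import *
def cnt(n,box):
    x0,y0,x1,y1=box;im=env.get_image(n)[y0:y1,x0:x1];h=cv2.cvtColor(im,cv2.COLOR_RGB2HSV)
    m=((h[...,0]>6)&(h[...,0]<16)&(h[...,1]>110)&(h[...,2]>50)).astype(np.uint8)
    k,_,st,c=cv2.connectedComponentsWithStats(m)
    for s,q in zip(st[1:],c[1:]):
        if s[4]>8: print(n,s[4],s[2:4],(q+[x0,y0]).round(0),ray(env.calibration(n),q+[x0,y0],.02)[0,:2].round(3))
E
python3 - <<'E'
from cnt import *
cnt("scene",(330,180,490,320))
cnt("wrist",(0,0,640,480))
E
```

```text
scene 75 [12 16] [395. 265.] [ 0.593 -0.173]
scene 30 [7 5] [383. 265.] [ 0.58  -0.145]
wrist 5842 [ 35 243] [254. 113.] [0.002 1.209]
wrist 12 [4 7] [494.  22.] [ 0.412 -0.508]
wrist 14 [5 9] [492.  48.] [ 0.434 -0.491]
wrist 9 [3 5] [489.  59.] [ 0.444 -0.489]
wrist 15 [6 8] [480.  81.] [ 0.465 -0.491]
wrist 10 [6 5] [473.  86.] [ 0.473 -0.507]
wrist 9 [6 4] [471.  90.] [ 0.477 -0.506]
wrist 15 [5 6] [471.  95.] [ 0.482 -0.503]
wrist 10 [8 3] [466. 100.] [ 0.49  -0.512]
wrist 21 [ 6 11] [460. 122.] [ 0.512 -0.507]
wrist 9 [4 5] [449. 138.] [ 0.537 -0.524]
wrist 14 [7 4] [445. 159.] [ 0.561 -0.514]
wrist 11 [3 9] [437. 168.] [ 0.58  -0.531]
wrist 13 [5 5] [431. 173.] [ 0.593 -0.544]
wrist 25 [8 9] [442. 183.] [ 0.584 -0.497]
wrist 11 [7 4] [434. 182.] [ 0.597 -0.525]
wrist 13 [6 6] [433. 189.] [ 0.605 -0.52 ]
wrist 19 [7 8] [437. 195.] [ 0.603 -0.502]
wrist 13 [6 5] [428. 212.] [ 0.634 -0.51 ]
wrist 13 [5 4] [421. 224.] [ 0.659 -0.519]
wrist 9 [4 8] [421. 242.] [ 0.674 -0.5  ]
wrist 12 [4 7] [417. 247.] [ 0.689 -0.507]
wrist 10 [7 5] [409. 266.] [ 0.726 -0.51 ]
wrist 12 [6 5] [188. 
[... 501 characters left out ...]
rist 21 [11  6] [187. 335.] [-0.179  0.409]
wrist 21 [10  8] [178. 340.] [-0.139  0.364]
wrist 12 [6 9] [187. 341.] [-0.19   0.405]
wrist 20 [5 9] [193. 342.] [-0.235  0.44 ]
wrist 9 [4 8] [162. 346.] [-0.082  0.304]
wrist 21 [9 9] [182. 345.] [-0.171  0.379]
wrist 11 [6 6] [171. 348.] [-0.124  0.334]
wrist 29 [12  7] [189. 349.] [-0.225  0.414]
wrist 9 [5 3] [165. 349.] [-0.099  0.312]
wrist 17 [8 6] [169. 356.] [-0.13   0.323]
wrist 15 [9 6] [163. 359.] [-0.106  0.299]
wrist 1750 [52 46] [556. 381.] [ 0.586 -0.222]
wrist 17 [9 6] [158. 364.] [-0.093  0.28 ]
wrist 16 [6 7] [169. 363.] [-0.139  0.317]
wrist 4031 [80 84] [606. 423.] [ 0.57  -0.186]
wrist 37 [13 13] [173. 419.] [-0.282  0.304]
```

```bash
python3 - <<'E'
from roll import *
plan([0]*4+[-9]*2,[.06]*4+[.02]*2,(0,0,.01))
E
```

```text
d [ 0.868 -0.486 -0.106] C [ 0.593 -0.217  0.17 ]
{"claw":0,"dp":[-11.5, -7.9, 1.7],"rotation":[0.0, 0.0, 0.06]},
{"claw":0,"dp":[-11.0, -8.6, 1.7],"rotation":[0.0, 0.0, 0.06]},
{"claw":0,"dp":[-10.5, -9.3, 1.7],"rotation":[0.0, 0.0, 0.06]},
{"claw":0,"dp":[-9.9, -9.9, 1.7],"rotation":[0.0, 0.0, 0.06]},
{"claw":0,"dp":[-5.6, -5.6, -15.2],"rotation":[-0.151, 0.04, 0.037]},
{"claw":0,"dp":[-6.0, -8.3, -14.6],"rotation":[-0.152, 0.037, 0.037]},
```

Call:
play_rows([
  {"claw": 0, "dp": [-16.5, -8, 2], "rotation": [0, 0, 0.06]},
  {"claw": 0, "dp": [-16, -8.6, 2], "rotation": [0, 0, 0.06]},
  {"claw": 0, "dp": [-15.5, -9.3, 2], "rotation": [0, 0, 0.06]},
  {"claw": 0, "dp": [-15, -10, 2], "rotation": [0, 0, 0.06]},
  {"claw": 0, "dp": [-5.6, -5.6, -15], "rotation": [-0.151, 0.04, 0.037]},
  {"claw": 0, "dp": [-6, -8.3, -14.6], "rotation": [-0.152, 0.037, 0.037]},
  {"claw": 0, "dp": [0, 0, 0], "rotation": [0, 0, 0]},
  {"claw": 0, "dp": [0, 0, 0], "rotation": [0, 0, 0]},
  {"claw": 0, "dp": [0, 0, 0], "rotation": [0, 0, 0]},
  {"claw": 0, "dp": [0, 0, 0], "rotation": [0, 0, 0]},
])

```text
t: 10.42
ee_pos: [0.4707, -0.0381, 0.2551]
orientation: [-0.904, 1.959, -2.12]
wrist_force: [0.7, -0.1, -1.1]
grip_width: 0.0168
finger_force: 88.9
```

```bash
python3 - <<'E'
from roll import *
o=env.get_obs();A=R.from_rotvec(o["orientation"]).as_matrix();print(o["joints"].round(2),"up",(A@[-.707,0,-.707]).round(2))
plan([9]*4,[0]*4,(0,0,.02))
E
```

```text
[ 0.    0.82 -1.14 -1.93 -1.06 -1.9 ] up [ 0.23  0.95 -0.23]
d [ 0.925 -0.284 -0.252] C [ 0.637 -0.2    0.229]
{"claw":0,"dp":[4.9, 1.4, 21.4],"rotation":[0.145, -0.045, -0.04]},
{"claw":0,"dp":[4.2, -1.2, 21.6],"rotation":[0.145, -0.045, -0.04]},
{"claw":0,"dp":[3.3, -3.7, 21.5],"rotation":[0.145, -0.045, -0.04]},
{"claw":0,"dp":[2.4, -6.2, 20.9],"rotation":[0.145, -0.045, -0.04]},
```

```bash
cat > go.py <<'E'
from roll import *
from scipy.spatial.transform import Slerp
def go(C1,n,M1):
    o=env.get_obs();M0=R.from_rotvec(o["orientation"]);off=np.array([-.097*.707,0,.155+.097*.707])
    C0=o["ee_pos"]+M0.apply(off);S=Slerp([0,1],R.concatenate([M0,M1]));P=o["ee_pos"];Q=M0
    print("C0",C0.round(3),"deg",np.degrees((M1*M0.inv()).magnitude()))
    for k in range(1,n+1):
        q=S(k/n);p=C0+(np.array(C1)-C0)*k/n-q.apply(off);
        print('{"claw":0,"dp":%s,"rotation":%s},'%((1000*(p-P)).round(1).tolist(),(q*Q.inv()).as_rotvec().round(3).tolist()),np.hypot(*p[:2]).round(3),p[2].round(3));P=p;Q=q
E
python3 - <<'E'
from go import *
d=np.array([.85,-.527,0]);s=np.array([.527,.85,0]);z=.707*d-[0,0,.707]
M1=R.from_matrix(np.c_[np.cross(s,z),s,z]);go([.56,.07,.2],14,M1)
E
```

```text
C0 [ 0.637 -0.2    0.229] deg 107.14732821972358
{"claw":0,"dp":[-2.7, 20.7, 5.6],"rotation":[0.113, -0.065, -0.029]}, 0.468 0.261
{"claw":0,"dp":[-3.1, 19.8, 5.8],"rotation":[0.113, -0.065, -0.029]}, 0.465 0.267
{"claw":0,"dp":[-3.7, 18.8, 6.0],"rotation":[0.113, -0.065, -0.029]}, 0.462 0.272
{"claw":0,"dp":[-4.2, 17.9, 6.0],"rotation":[0.113, -0.065, -0.029]}, 0.459 0.278
{"claw":0,"dp":[-4.8, 17.0, 5.8],"rotation":[0.113, -0.065, -0.029]}, 0.456 0.284
{"claw":0,"dp":[-5.4, 16.1, 5.5],"rotation":[0.113, -0.065, -0.029]}, 0.453 0.29
{"claw":0,"dp":[-6.0, 15.3, 5.1],"rotation":[0.113, -0.065, -0.029]}, 0.449 0.295
{"claw":0,"dp":[-6.6, 14.5, 4.6],"rotation":[0.113, -0.065, -0.029]}, 0.446 0.299
{"claw":0,"dp":[-7.1, 13.8, 3.9],"rotation":[0.113, -0.065, -0.029]}, 0.443 0.303
{"claw":0,"dp":[-7.7, 13.3, 3.1],"rotation":[0.113, -0.065, -0.029]}, 0.439 0.306
{"claw":0,"dp":[-8.1, 12.8, 2.2],"rotation":[0.113, -0.065, -0.029]}, 0.435 0.309
{"claw":0,"dp":[-8.6, 12.5, 1.3],"rotation":[0.113, -0.065, -0.029]}, 0.431 0.31
{"claw":0,"dp":[-9.0, 12.2, 0.3],"rotation":[0.113, -0.065, -0.029]}, 0.428 0.31
{"claw":0,"dp":[-9.3, 12.1, -0.7],"rotation":[0.113, -0.065, -0.029]}, 0.424 0.31
```

Call:
play_rows([
  {"claw": 0, "dp": [-2.7, 20.7, 5.6], "rotation": [0.113, -0.065, -0.029]},
  {"claw": 0, "dp": [-3.1, 19.8, 5.8], "rotation": [0.113, -0.065, -0.029]},
  {"claw": 0, "dp": [-3.7, 18.8, 6], "rotation": [0.113, -0.065, -0.029]},
  {"claw": 0, "dp": [-4.2, 17.9, 6], "rotation": [0.113, -0.065, -0.029]},
  {"claw": 0, "dp": [-4.8, 17, 5.8], "rotation": [0.113, -0.065, -0.029]},
  {"claw": 0, "dp": [-5.4, 16.1, 5.5], "rotation": [0.113, -0.065, -0.029]},
  {"claw": 0, "dp": [-6, 15.3, 5.1], "rotation": [0.113, -0.065, -0.029]},
  {"claw": 0, "dp": [-6.6, 14.5, 4.6], "rotation": [0.113, -0.065, -0.029]},
  {"claw": 0, "dp": [-7.1, 13.8, 3.9], "rotation": [0.113, -0.065, -0.029]},
  {"claw": 0, "dp": [-7.7, 13.3, 3.1], "rotation": [0.113, -0.065, -0.029]},
  {"claw": 0, "dp": [-8.1, 12.8, 2.2], "rotation": [0.113, -0.065, -0.029]},
  {"claw": 0, "dp": [-8.6, 12.5, 1.3], "rotation": [0.113, -0.065, -0.029]},
  {"claw": 0, "dp": [-9, 12.2, 0.3], "rotation": [0.113, -0.065, -0.029]},
  {"claw": 0, "dp": [-9.3, 12.1, -0.7], "rotation": [0.113, -0.065, -0.029]},
  {"claw": 0, "dp": [0, 0, 0], "rotation": [0, 0, 0]},
  {"claw": 0, "dp": [0, 0, 0], "rotation": [0, 0, 0]},
])

```text
t: 12.42
ee_pos: [0.3925, 0.1612, 0.3012]
orientation: [0.549, 2.31, -0.393]
wrist_force: [-0.9, -0.6, -0.0]
grip_width: 0.0164
finger_force: 88.8
```

```bash
python3 - <<'E'
from go import *
o=env.get_obs();A=R.from_rotvec(o["orientation"]).as_matrix();print(o["joints"].round(2),"up",(A@[-.707,0,-.707]).round(3))
d=np.array([.85,-.527,0]);s=np.array([.527,.85,0]);z=.707*d-[0,0,.707]
M1=R.from_matrix(np.c_[np.cross(s,z),s,z]);go([.56,.07,.06],5,M1)
b=env.get_image("side");s=env.get_image("scene")
cv2.imwrite("pics/p3.png",np.hstack([cv2.resize(b[80:340,230:490],(400,400)),cv2.resize(s[170:330,300:460],(400,400))])[:,:,::-1])
E
```

```text
[ 0.41  0.14 -0.93  0.02 -0.67  0.7 ] up [0.051 0.109 0.993]
C0 [0.567 0.047 0.194] deg 7.2612487942121575
{"claw":0,"dp":[-1.6, 3.6, -26.3],"rotation":[0.022, -0.011, -0.008]}, 0.424 0.275
{"claw":0,"dp":[-1.6, 3.5, -26.3],"rotation":[0.022, -0.011, -0.008]}, 0.424 0.249
{"claw":0,"dp":[-1.6, 3.5, -26.3],"rotation":[0.022, -0.011, -0.008]}, 0.424 0.222
{"claw":0,"dp":[-1.6, 3.5, -26.4],"rotation":[0.022, -0.011, -0.008]}, 0.424 0.196
{"claw":0,"dp":[-1.6, 3.5, -26.4],"rotation":[0.022, -0.011, -0.008]}, 0.424 0.17
```

View pics/p3.png

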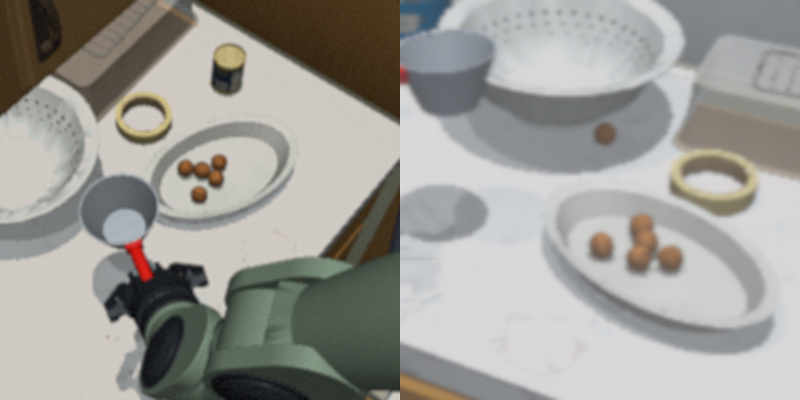

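The right-hand view shows five walnuts in the dish and one on the worktop near the colander, at scene pixel (382,223). The cup is empty. I'll set the cup down, then fetch that walnut.

Call:
play_rows([
  {"claw": 0, "dp": [-1.6, 3.6, -26], "rotation": [0.022, -0.011, -0.008]},
  {"claw": 0, "dp": [-1.6, 3.5, -26], "rotation": [0.022, -0.011, -0.008]},
  {"claw": 0, "dp": [-1.6, 3.5, -26], "rotation": [0.022, -0.011, -0.008]},
  {"claw": 0, "dp": [-1.6, 3.5, -22], "rotation": [0.022, -0.011, -0.008]},
  {"claw": 0, "dp": [-1.6, 3.5, -18], "rotation": [0.022, -0.011, -0.008]},
  {"claw": 0, "dp": [0, 0, 0], "rotation": [0, 0, 0]},
  {"claw": 0, "dp": [0, 0, 0], "rotation": [0, 0, 0]},
])

```text
t: 13.4
ee_pos: [0.385, 0.1789, 0.1838]
orientation: [0.654, 2.279, -0.267]
wrist_force: [0.3, -0.6, -1.3]
grip_width: 0.0169
finger_force: 88.7
```

```bash
python3 - <<'E'
from go import *
go([.56,.07,.054],3,R.from_rotvec([0.654,2.28,-.264]))
from cnt import cnt
cnt("scene",(340,190,470,320));print(ray(env.calibration("scene"),[(382,223)],.0145))
E
```

```text
C0 [0.561 0.07  0.074] deg 0.11913692455066888
{"claw":0,"dp":[-0.2, -0.1, -6.7],"rotation":[0.001, -0.0, 0.0]}, 0.424 0.177
{"claw":0,"dp":[-0.2, -0.1, -6.7],"rotation":[0.001, -0.0, 0.0]}, 0.424 0.17
{"claw":0,"dp":[-0.2, -0.1, -6.7],"rotation":[0.001, -0.0, 0.0]}, 0.424 0.164
scene 74 [ 8 17] [397. 265.] [ 0.598 -0.177]
scene 16 [5 5] [380. 266.] [ 0.573 -0.14 ]
scene 13 [5 4] [408. 271.] [ 0.586 -0.213]
[[ 0.77655806 -0.06316335  0.0145    ]]
```

Call:
play_rows([
  {"claw": 0, "dp": [0, 0, -8], "rotation": [0, 0, 0]},
  {"claw": 0, "dp": [0, 0, -6], "rotation": [0, 0, 0]},
  {"claw": 0, "dp": [0, 0, -4], "rotation": [0, 0, 0]},
  {"claw": 0, "dp": [0, 0, -1.5], "rotation": [0, 0, 0]},
  {"claw": 0, "dp": [0, 0, 0], "rotation": [0, 0, 0]},
])

```text
t: 14.08
ee_pos: [0.3845, 0.179, 0.1638]
orientation: [0.654, 2.28, -0.266]
wrist_force: [0.5, -0.2, -1.1]
grip_width: 0.0164
finger_force: 88.8
```

```bash
python3 - <<'E'
from go import *
go([.56,.07,.054],1,R.from_rotvec([0.654,2.28,-.264]))
im=env.get_image("scene")[213:234,368:396];h=cv2.cvtColor(im,cv2.COLOR_RGB2HSV)
m=(h[...,1]>100);v,u=np.nonzero(m&(h[...,0]<20));print(len(u),u.mean()+368,v.mean()+213,h[...,1].max())
if len(u): print(ray(env.calibration("scene"),[(u.mean()+368,v.mean()+213)],.0145))
E
```

```text
C0 [0.56  0.07  0.054] deg 0.09709547143028698
{"claw":0,"dp":[-0.2, -0.3, -0.2],"rotation":[0.001, -0.001, 0.001]}, 0.424 0.164
0 nan nan 96<stdin>:4: RuntimeWarning: Mean of empty slice.
  ret = ret.dtype.type(ret / rcount)
```

Call:
play_rows([
  {"claw": 0, "dp": [0, 0, -1.5], "rotation": [0, 0, 0]},
  {"claw": 0, "dp": [0, 0, -1], "rotation": [0, 0, 0]},
  {"claw": 0, "dp": [0, 0, 0], "rotation": [0, 0, 0]},
])

```text
t: 14.5
ee_pos: [0.3848, 0.1791, 0.1618]
orientation: [0.654, 2.278, -0.266]
wrist_force: [-1.2, 0.6, 2.1]
grip_width: 0.0166
finger_force: 89.4
```

```bash
python3 - <<'E'
from h import *
from cell import env
im=env.get_image("scene")[205:245,355:410];h=cv2.cvtColor(im,cv2.COLOR_RGB2HSV)
m=((h[...,1]>60)&(h[...,0]<14)).astype(np.uint8)
k,_,st,c=cv2.connectedComponentsWithStats(m)
for s,q in zip(st[1:],c[1:]):
    if s[4]>8: print(s,q+[355,205],ray(env.calibration("scene"),q+[355,205],.0145))
E
```

```text
[24 15  6  7 37] [381.48648649 222.94594595] [[ 0.77612322 -0.06167801  0.0145    ]]
```

```bash
cat >> h.py <<'E'
def proj(c,p):
    q=R.from_rotvec(c["attitude"]).inv().apply(np.array(p)-c["origin"]);return np.array([c["cx"]-c["fx"]*q[0]/q[2],c["cy"]+c["fy"]*q[1]/q[2]])
def tri(c1,p1,c2,p2):
    a=ray(c1,[p1],0)[0];b=ray(c2,[p2],0)[0];d1=a-c1["origin"];d2=b-c2["origin"]
    t=np.linalg.lstsq(np.c_[d1,-d2],c2["origin"]-c1["origin"],rcond=None)[0];u=c1["origin"]+t[0]*d1;v=c2["origin"]+t[1]*d2;return (u+v)/2,np.linalg.norm(u-v)
E
python3 - <<'E'
from h import *
from cell import env
cs=env.calibration("side");cc=env.calibration("scene")
print("walnut in side",proj(cs,[.776,-.062,.0145]))
print("colander centre",tri(cc,(366,184),cs,(237,178)))
for h in(.1,.12,.14):print(h,ray(cc,[(321,185),(413,185),(366,206)],h).round(3).tolist(),ray(cs,[(295,165),(270,215),(240,225)],h).round(3).tolist())
s=env.get_image("side");a=s[120:260,170:350];b=env.get_image("scene")[150:330,300:480]
cv2.imwrite("pics/p4.png",np.hstack([cv2.resize(a,(420,327)),cv2.resize(b,(327,327))])[:,:,::-1])
E
```

```text
walnut in side [275.88983665 183.83749927]
colander centre (array([0.82104192, 0.01958623, 0.09959123]), np.float64(0.015530923656744217))
0.1 [[0.764, 0.138, 0.1], [0.893, -0.111, 0.1], [0.713, -0.034, 0.1]] [[0.732, -0.093, 0.1], [0.681, 0.052, 0.1], [0.715, 0.116, 0.1]]
0.12 [[0.732, 0.12, 0.12], [0.857, -0.122, 0.12], [0.682, -0.046, 0.12]] [[0.721, -0.082, 0.12], [0.671, 0.06, 0.12], [0.705, 0.122, 0.12]]
0.14 [[0.699, 0.103, 0.14], [0.821, -0.132, 0.14], [0.652, -0.059, 0.14]] [[0.71, -0.071, 0.14], [0.661, 0.068, 0.14], [0.694, 0.129, 0.14]]
```

View pics/p4.png

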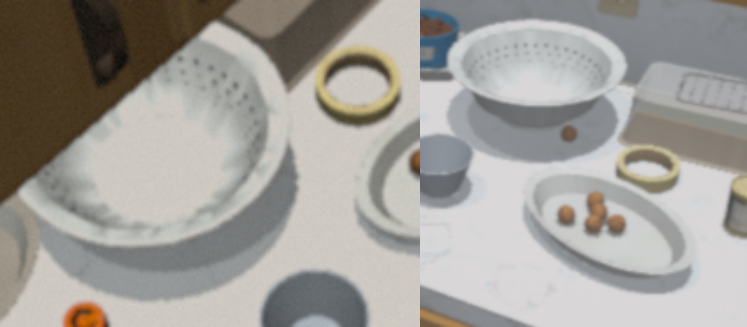

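This settles it: the stray walnut is under the colander's rim at about (0.776, -0.062). I'll release the cup and back off. Then I'll reach for the walnut with a low, slanted tool.

Call:
play_rows([
  {"claw": 0.2, "dp": [0, 0, 0], "rotation": [0, 0, 0]},
  {"claw": 0.4, "dp": [0, 0, 0], "rotation": [0, 0, 0]},
  {"claw": 0.6, "dp": [0, 0, 0], "rotation": [0, 0, 0]},
  {"claw": 0.6, "dp": [0, 0, 0], "rotation": [0, 0, 0]},
  {"claw": 0.6, "dp": [-10, 6, 11], "rotation": [0, 0, 0]},
  {"claw": 0.6, "dp": [-14, 9, 17], "rotation": [0, 0, 0]},
  {"claw": 0.6, "dp": [-14, 9, 25], "rotation": [0, 0, 0]},
  {"claw": 0.6, "dp": [0, 0, 40], "rotation": [0, 0, 0]},
  {"claw": 0.6, "dp": [0, 0, 50], "rotation": [0, 0, 0]},
  {"claw": 0.6, "dp": [0, 0, 0], "rotation": [0, 0, 0]},
])

```text
t: 15.9
ee_pos: [0.3478, 0.2039, 0.3081]
orientation: [0.656, 2.274, -0.258]
wrist_force: [0.0, -0.1, 0.1]
grip_width: 0.0511
finger_force: 0.0
```

```bash
cat > go2.py <<'E'
from cell import env
from h import *
from scipy.spatial.transform import Slerp
def att(az,sl,up=1):
    a,s=np.radians([az,sl]);h=np.array([np.cos(a),np.sin(a),0]);k=np.array([0,0,1.])
    z=h*np.cos(s)-k*np.sin(s);x=up*(h*np.sin(s)+k*np.cos(s));return R.from_matrix(np.c_[x,np.cross(z,x),z])
def go(G,n,M1,L=.168,claw=.6):
    o=env.get_obs();M0=R.from_rotvec(o["orientation"]);P=o["ee_pos"];p1=np.array(G)-L*M1.as_matrix()[:,2];T=(M1*M0.inv()).as_rotvec()
    print("joints",o["joints"].round(2),"TCP to",p1.round(3),"rows of",(1000*(p1-P)/n).round(1).tolist(),(T/n).round(4).tolist(),"norm",np.linalg.norm(T/n).round(3))
E
python3 - <<'E'
from go2 import *
for up in(1,-1): go([.64,-.17,.25],16,att(40,45,up))
im=env.get_image("scene");print(ray(env.calibration("scene"),[(262,236)],.06))
E
```

```text
joints [ 0.55  0.1  -0.94  0.1  -0.68  0.96] TCP to [ 0.549 -0.246  0.369] rows of [12.6, -28.1, 3.8] [0.1108, 0.0085, -0.0892] norm 0.143
joints [ 0.55  0.1  -0.94  0.1  -0.68  0.96] TCP to [ 0.549 -0.246  0.369] rows of [12.6, -28.1, 3.8] [-0.0008, 0.0002, 0.0784] norm 0.078
[[0.49779459 0.18025488 0.06      ]]
```

Call:
play_rows([
  {"claw": 0.6, "dp": [15, -20, 10], "rotation": [0, 0, 0.0784]},
  {"claw": 0.6, "dp": [15, -28, 10], "rotation": [0, 0, 0.0784]},
  {"claw": 0.6, "dp": [15, -28, 10], "rotation": [0, 0, 0.0784]},
  {"claw": 0.6, "dp": [15, -28, 10], "rotation": [0, 0, 0.0784]},
  {"claw": 0.6, "dp": [15, -28, 10], "rotation": [0, 0, 0.0784]},
  {"claw": 0.6, "dp": [15, -28, 10], "rotation": [0, 0, 0.0784]},
  {"claw": 0.6, "dp": [15, -28, 0], "rotation": [0, 0, 0.0784]},
  {"claw": 0.6, "dp": [15, -28, 0], "rotation": [0, 0, 0.0784]},
  {"claw": 0.6, "dp": [12, -30, 0], "rotation": [0, 0, 0.0784]},
  {"claw": 0.6, "dp": [12, -30, 0], "rotation": [0, 0, 0.0784]},
  {"claw": 0.6, "dp": [12, -30, 0], "rotation": [0, 0, 0.0784]},
  {"claw": 0.6, "dp": [12, -30, 0], "rotation": [0, 0, 0.0784]},
  {"claw": 0.6, "dp": [12, -30, 0], "rotation": [0, 0, 0.0784]},
  {"claw": 0.6, "dp": [10, -30, 0], "rotation": [0, 0, 0.0784]},
  {"claw": 0.6, "dp": [10, -30, 0], "rotation": [0, 0, 0.0784]},
  {"claw": 0.6, "dp": [0, -24, 0], "rotation": [0, 0, 0.0784]},
  {"claw": 0.6, "dp": [0, 0, 0], "rotation": [0, 0, 0]},
])

```text
t: 18.08
ee_pos: [0.5466, -0.2488, 0.3615]
orientation: [-0.807, 2.243, 0.345]
wrist_force: [0.8, 0.2, -0.1]
grip_width: 0.0514
finger_force: 0.0
```

```bash
python3 - <<'E'
from go2 import *
o=env.get_obs();z=R.from_rotvec(o["orientation"]).as_matrix()[:,2];print(z.round(3),(z*np.pi/18).round(4))
go([.66,-.16,.2],18,att(40,45,1))
from cnt import cnt
im=env.get_image("scene")[205:245,355:410];h=cv2.cvtColor(im,cv2.COLOR_RGB2HSV)
m=((h[...,1]>60)&(h[...,0]<14)).astype(np.uint8);k,_,st,c=cv2.connectedComponentsWithStats(m);print(st[1:],c[1:]+[355,205])
E
```

```text
[ 0.539  0.457 -0.708] [ 0.0941  0.0797 -0.1235]
joints [-0.7   0.39 -0.32  0.7   0.77 -1.33] TCP to [ 0.569 -0.236  0.319] rows of [1.2, 0.7, -2.4] [0.0941, 0.0793, -0.1231] norm 0.174
[[24 15  7  7 39]] [[381.58974359 223.        ]]
```

Call:
play_rows([
  {"claw": 0.6, "dp": [1, 0.7, -2], "rotation": [0.094, 0.0796, -0.1233]},
  {"claw": 0.6, "dp": [1, 0.7, -2], "rotation": [0.094, 0.0796, -0.1233]},
  {"claw": 0.6, "dp": [1, 0.7, -2], "rotation": [0.094, 0.0796, -0.1233]},
  {"claw": 0.6, "dp": [1, 0.7, -2], "rotation": [0.094, 0.0796, -0.1233]},
  {"claw": 0.6, "dp": [1, 0.7, -2], "rotation": [0.094, 0.0796, -0.1233]},
  {"claw": 0.6, "dp": [1, 0.7, -2], "rotation": [0.094, 0.0796, -0.1233]},
  {"claw": 0.6, "dp": [1, 0.7, -2], "rotation": [0.094, 0.0796, -0.1233]},
  {"claw": 0.6, "dp": [1, 0.7, -2], "rotation": [0.094, 0.0796, -0.1233]},
  {"claw": 0.6, "dp": [1, 0.7, -2], "rotation": [0.094, 0.0796, -0.1233]},
  {"claw": 0.6, "dp": [1, 0.7, -2], "rotation": [0.094, 0.0796, -0.1233]},
  {"claw": 0.6, "dp": [1, 0.7, -2], "rotation": [0.094, 0.0796, -0.1233]},
  {"claw": 0.6, "dp": [1, 0.7, -2], "rotation": [0.094, 0.0796, -0.1233]},
  {"claw": 0.6, "dp": [1, 0.7, -2], "rotation": [0.094, 0.0796, -0.1233]},
  {"claw": 0.6, "dp": [1, 0.7, -2], "rotation": [0.094, 0.0796, -0.1233]},
  {"claw": 0.6, "dp": [1, 0.7, -2], "rotation": [0.094, 0.0796, -0.1233]},
  {"claw": 0.6, "dp": [1, 0.7, -2], "rotation": [0.094, 0.0796, -0.1233]},
  {"claw": 0.6, "dp": [1, 0.7, -2], "rotation": [0.094, 0.0796, -0.1233]},
  {"claw": 0.6, "dp": [1, 0.7, -2], "rotation": [0.094, 0.0796, -0.1233]},
  {"claw": 0.6, "dp": [0, 0, 0], "rotation": [0, 0, 0]},
])

```text
t: 20.5
ee_pos: [0.5641, -0.2328, 0.3274]
orientation: [-2.517, -0.923, -1.039]
wrist_force: [0.1, -0.2, -0.6]
grip_width: 0.0509
finger_force: 0.0
```

```bash
python3 - <<'E'
from go2 import *
w=np.array([.776,-.062,.016]);h=np.array([.766,.643,0])
go(w-h*.08+[0,0,.02],7,att(40,28,1))
E
```

```text
joints [-0.66  0.43 -0.35  0.58  0.76  1.85] TCP to [ 0.601 -0.209  0.115] rows of [5.3, 3.4, -30.4] [0.0272, -0.0328, -0.0009] norm 0.043
```

Call:
play_rows([
  {"claw": 0.55, "dp": [6, 4, -28], "rotation": [0.0272, -0.0328, 0]},
  {"claw": 0.55, "dp": [6, 4, -28], "rotation": [0.0272, -0.0328, 0]},
  {"claw": 0.55, "dp": [6, 4, -28], "rotation": [0.0272, -0.0328, 0]},
  {"claw": 0.55, "dp": [6, 4, -28], "rotation": [0.0272, -0.0328, 0]},
  {"claw": 0.55, "dp": [6, 4, -28], "rotation": [0.0272, -0.0328, 0]},
  {"claw": 0.55, "dp": [6, 4, -28], "rotation": [0.0272, -0.0328, 0]},
  {"claw": 0.55, "dp": [6, 4, -28], "rotation": [0.0272, -0.0328, 0]},
  {"claw": 0.55, "dp": [0, 0, 0], "rotation": [0, 0, 0]},
])

```text
t: 21.5
ee_pos: [0.6051, -0.2046, 0.1298]
orientation: [-2.277, -0.834, -1.364]
wrist_force: [-0.8, 0.6, 0.1]
grip_width: 0.0473
finger_force: 0.0
```

```bash
cat > ww.py <<'E'
from go2 import *
c=env.calibration("wrist");im=env.get_image("wrist");p=proj(c,[.776,-.062,.0145])
h=cv2.cvtColor(im,cv2.COLOR_RGB2HSV);m=((h[...,1]>60)&(h[...,0]<16)).astype(np.uint8);k,_,st,q=cv2.connectedComponentsWithStats(m)
print("expect",p)
for s,a in zip(st[1:],q[1:]):
    if s[4]>60 and np.hypot(*(a-p))<120: print(s,a,ray(c,a,.0145))
E
python3 - <<'E'
from ww import *
go([.776,-.062,.017],5,att(40,28,1))
E
```

```text
expect [316.97327827 245.98651424]
[ 296  223   44   48 1471] [317.9510537 246.1692726] [[ 0.77626996 -0.06255265  0.0145    ]]
joints [-0.62  0.79 -0.52 -0.17  1.03  2.06] TCP to [ 0.662 -0.157  0.096] rows of [11.3, 9.6, -7.1] [-0.0, -0.0003, -0.0011] norm 0.001
```

Call:
play_rows([
  {"claw": 0.55, "dp": [11.3, 9.5, -7], "rotation": [0, 0, 0]},
  {"claw": 0.55, "dp": [11.3, 9.5, -7], "rotation": [0, 0, 0]},
  {"claw": 0.55, "dp": [11.3, 9.5, -7], "rotation": [0, 0, 0]},
  {"claw": 0.55, "dp": [0, 0, 0], "rotation": [0, 0, 0]},
], newtons=20)

```text
t: 22.05
ee_pos: [0.6411, -0.1774, 0.1128]
orientation: [-2.277, -0.839, -1.371]
wrist_force: [-0.4, -0.4, 0.2]
grip_width: 0.0472
finger_force: 0.0
```

```bash
python3 - <<'E'
from ww import *
go([.776,-.062,.017],3,att(40,28,1))
E
```

```text
expect [311.22135705 290.55538527]
[ 286  262   54   60 2212] [312.24276673 290.82188065] [[ 0.77620695 -0.06249133  0.0145    ]]
joints [-0.55  0.84 -0.5  -0.3   0.99  2.18] TCP to [ 0.662 -0.157  0.096] rows of [7.2, 6.8, -5.7] [0.0006, 0.0007, -0.0017] norm 0.002
```

Call:
play_rows([
  {"claw": 0.55, "dp": [7.2, 6.5, -5], "rotation": [0, 0, 0]},
  {"claw": 0.55, "dp": [7.2, 6.5, -5], "rotation": [0, 0, 0]},
  {"claw": 0.55, "dp": [7.2, 6.5, -5], "rotation": [0, 0, 0]},
  {"claw": 0.55, "dp": [0, 0, 0], "rotation": [0, 0, 0]},
], newtons=20)

```text
t: 22.6
ee_pos: [0.6622, -0.1575, 0.0956]
orientation: [-2.277, -0.836, -1.368]
wrist_force: [-1.0, 0.9, -0.8]
grip_width: 0.047
finger_force: 0.0
```

```bash
python3 - <<'E'
from ww import *
go([.776,-.062,.017],1,att(40,28,1));print(env.get_obs()["wrist_force"].round(1))
E
```

```text
expect [314.71132904 323.20427929]
[ 284  290   65   71 3161] [316.22745966 324.68965517] [[ 0.77587292 -0.06292402  0.0145    ]]
joints [-0.5   0.88 -0.48 -0.38  0.97  2.25] TCP to [ 0.662 -0.157  0.096] rows of [0.3, 0.5, 0.0] [0.0, -0.0002, -0.0047] norm 0.005
[0.6 0.  0.4]
```

Call:
play_rows([
  {"claw": 0.55, "dp": [3.5, 3, 0], "rotation": [0, 0, 0]},
  {"claw": 0.45, "dp": [0, 0, 0], "rotation": [0, 0, 0]},
  {"claw": 0.38, "dp": [0, 0, 0], "rotation": [0, 0, 0]},
  {"claw": 0.2, "dp": [0, 0, 0], "rotation": [0, 0, 0]},
  {"claw": 0.2, "dp": [0, 0, 0], "rotation": [0, 0, 0]},
  {"claw": 0.2, "dp": [0, 0, 0], "rotation": [0, 0, 0]},
  {"claw": 0.2, "dp": [0, 0, 0], "rotation": [0, 0, 0]},
], newtons=25)

```text
t: 23.52
ee_pos: [0.6656, -0.1555, 0.0966]
orientation: [-2.278, -0.835, -1.37]
wrist_force: [-0.6, -0.7, 0.6]
grip_width: 0.0264
finger_force: 24.5
```

Call:
play_rows([
  {"claw": 0.2, "dp": [-6, -5, 6], "rotation": [0, 0, 0]},
  {"claw": 0.2, "dp": [-11, -9.3, 7], "rotation": [0, 0, 0]},
  {"claw": 0.2, "dp": [-11, -9.3, 7], "rotation": [0, 0, 0]},
  {"claw": 0.2, "dp": [-11, -9.3, 7], "rotation": [0, 0, 0]},
  {"claw": 0.2, "dp": [-11, -9.3, 7], "rotation": [0, 0, 0]},
  {"claw": 0.2, "dp": [-11, -9.3, 10], "rotation": [0, 0, 0]},
  {"claw": 0.2, "dp": [-5, -5, 20], "rotation": [0, 0, 0]},
  {"claw": 0.2, "dp": [0, 0, 40], "rotation": [0, 0, 0]},
  {"claw": 0.2, "dp": [0, 0, 20], "rotation": [0, 0, 0]},
  {"claw": 0.2, "dp": [0, 0, 0], "rotation": [0, 0, 0]},
])

```text
t: 24.78
ee_pos: [0.5996, -0.213, 0.2227]
orientation: [-2.279, -0.837, -1.374]
wrist_force: [0.6, -0.5, -0.7]
grip_width: 0.0263
finger_force: 24.6
```

```bash
python3 - <<'E'
from go2 import *
o=env.get_obs();print(o["grip_width"],o["finger_force"])
go([.545,-.235,.12],8,att(40,65,1));
E
```

```text
0.026348116478170952 24.586325883865356
joints [-0.64  0.62 -0.5   0.03  1.03  2.04] TCP to [ 0.491 -0.281  0.272] rows of [-13.6, -8.5, 6.2] [-0.0516, 0.0622, -0.0005] norm 0.081
```

Call:
play_rows([
  {"claw": 0.2, "dp": [-13.6, -8.5, 6.2], "rotation": [-0.0516, 0.0622, 0]},
  {"claw": 0.2, "dp": [-13.6, -8.5, 6.2], "rotation": [-0.0516, 0.0622, 0]},
  {"claw": 0.2, "dp": [-13.6, -8.5, 6.2], "rotation": [-0.0516, 0.0622, 0]},
  {"claw": 0.2, "dp": [-13.6, -8.5, 6.2], "rotation": [-0.0516, 0.0622, 0]},
  {"claw": 0.2, "dp": [-13.6, -8.5, 6.2], "rotation": [-0.0516, 0.0622, 0]},
  {"claw": 0.2, "dp": [-13.6, -8.5, 6.2], "rotation": [-0.0516, 0.0622, 0]},
  {"claw": 0.2, "dp": [-13.6, -8.5, 6.2], "rotation": [-0.0516, 0.0622, 0]},
  {"claw": 0.2, "dp": [-13.6, -8.5, 6.2], "rotation": [-0.0516, 0.0622, 0]},
  {"claw": 0.2, "dp": [0, 0, -30], "rotation": [0, 0, 0]},
  {"claw": 0.2, "dp": [0, 0, -30], "rotation": [0, 0, 0]},
  {"claw": 0.2, "dp": [0, 0, -18], "rotation": [0, 0, 0]},
  {"claw": 0.2, "dp": [0, 0, 0], "rotation": [0, 0, 0]},
  {"claw": 0.35, "dp": [0, 0, 0], "rotation": [0, 0, 0]},
  {"claw": 0.45, "dp": [0, 0, 0], "rotation": [0, 0, 0]},
  {"claw": 0.5, "dp": [0, 0, 0], "rotation": [0, 0, 0]},
  {"claw": 0.5, "dp": [0, 0, 30], "rotation": [0, 0, 0]},
  {"claw": 0.5, "dp": [0, 0, 50], "rotation": [0, 0, 0]},
  {"claw": 0.5, "dp": [-20, 20, 50], "rotation": [0, 0, 0]},
  {"claw": 0.5, "dp": [-30, 40, 40], "rotation": [0, 0, 0]},
  {"claw": 0.5, "dp": [0, 0, 0], "rotation": [0, 0, 0]},
])

```text
t: 27.28
ee_pos: [0.4406, -0.2192, 0.3646]
orientation: [-2.751, -1.007, -0.61]
wrist_force: [-0.2, -0.4, -0.0]
grip_width: 0.0425
finger_force: 0.0
```

```bash
python3 - <<'E'
from h import *
from cell import env
print(env.get_obs()["joints"].round(2))
for n,box in(("scene",(340,200,470,310)),("side",(315,150,430,235))):
    x0,y0,x1,y1=box;im=env.get_image(n)[y0:y1,x0:x1];h=cv2.cvtColor(im,cv2.COLOR_RGB2HSV)
    m=((h[...,1]>70)&(h[...,0]<15)).astype(np.uint8);k,_,st,c=cv2.connectedComponentsWithStats(m)
    for s,q in zip(st[1:],c[1:]):
        if s[4]>12: print(n,s[2:],ray(env.calibration(n),q+[x0,y0],.02)[0,:2].round(3))
c=env.calibration("side");im=env.get_image("side");h=cv2.cvtColor(im,cv2.COLOR_RGB2HSV)
p=red(im,(220,220,420,400));w=ray(c,p,.055)[:,:2];print("handle",len(p),w.mean(0) if len(p) else 0, ray(env.calibration("scene"),red(env.get_image("scene"),(200,200,400,300)),.055)[:,:2].mean(0))
E
```

```text
[-0.73  0.22 -0.49  0.8   0.43  1.73]
scene [ 10  21 156] [ 0.592 -0.179]
scene [ 7  9 51] [ 0.567 -0.142]
scene [ 8  8 56] [ 0.58  -0.214]
scene [ 9 10 63] [ 0.532 -0.243]
side [ 31  20 282] [ 0.588 -0.189]
side [ 9  9 67] [ 0.533 -0.244]
side [ 9 10 70] [ 0.567 -0.145]
handle 226 [0.48212607 0.11849853] [nan nan]<stdin>:10: RuntimeWarning: Mean of empty slice.
  ret = um.true_divide(
```

Six walnuts are now counted in the dish in both views. To keep the order asked, I'll pick the cup up briefly and stand it down again as the last act.

Call:
play_rows([
  {"claw": 0.6, "dp": [0, 6, 0], "rotation": [-0.0565, -0.0474, 0.1581]},
  {"claw": 0.6, "dp": [0, 6, 0], "rotation": [-0.0565, -0.0474, 0.1581]},
  {"claw": 0.6, "dp": [0, 6, 0], "rotation": [-0.0565, -0.0474, 0.1581]},
  {"claw": 0.6, "dp": [0, 6, 0], "rotation": [-0.0565, -0.0474, 0.1581]},
  {"claw": 0.6, "dp": [0, 6, 0], "rotation": [-0.0565, -0.0474, 0.1581]},
  {"claw": 0.6, "dp": [0, 6, 0], "rotation": [-0.0565, -0.0474, 0.1581]},
  {"claw": 0.6, "dp": [0, 6, 0], "rotation": [-0.0565, -0.0474, 0.1581]},
  {"claw": 0.6, "dp": [0, 6, 0], "rotation": [-0.0565, -0.0474, 0.1581]},
  {"claw": 0.6, "dp": [0, 6, 0], "rotation": [-0.0565, -0.0474, 0.1581]},
  {"claw": 0.6, "dp": [0, 6, 0], "rotation": [-0.0565, -0.0474, 0.1581]},
  {"claw": 0.6, "dp": [0, 6, 0], "rotation": [-0.0565, -0.0474, 0.1581]},
  {"claw": 0.6, "dp": [0, 6, 0], "rotation": [-0.0565, -0.0474, 0.1581]},
  {"claw": 0.6, "dp": [0, 6, 0], "rotation": [-0.0565, -0.0474, 0.1581]},
  {"claw": 0.6, "dp": [0, 6, 0], "rotation": [-0.0565, -0.0474, 0.1581]},
  {"claw": 0.6, "dp": [0, 6, 0], "rotation": [-0.0565, -0.0474, 0.1581]},
  {"claw": 0.6, "dp": [0, 6, 0], "rotation": [-0.0565, -0.0474, 0.1581]},
  {"claw": 0.6, "dp": [0, 6, 0], "rotation": [-0.0565, -0.0474, 0.1581]},
  {"claw": 0.6, "dp": [0, 6, 0], "rotation": [-0.0565, -0.0474, 0.1581]},
])

```text
t: 29.72
ee_pos: [0.4419, -0.1132, 0.3597]
orientation: [-0.934, 2.558, 0.201]
wrist_force: [0.5, 0.3, 0.9]
grip_width: 0.0509
finger_force: 0.0
```

```bash
python3 - <<'E'
from go2 import *
M=R.from_rotvec([.654,2.278,-.266]);z=M.as_matrix()[:,2];G=np.array([.3848,.1791,.1618])
go(G-.06*z+[0,0,.1],14,M,L=0)
E
```

```text
joints [-0.53  0.12 -0.63  0.66  0.41 -1.2 ] TCP to [0.349 0.201 0.304] rows of [-6.7, 22.5, -4.0] [0.0026, -0.0267, -0.0888] norm 0.093
```

Call:
play_rows([
  {"claw": 0.6, "dp": [-6.7, 22.5, -4], "rotation": [0.0026, -0.0267, -0.0888]},
  {"claw": 0.6, "dp": [-6.7, 22.5, -4], "rotation": [0.0026, -0.0267, -0.0888]},
  {"claw": 0.6, "dp": [-6.7, 22.5, -4], "rotation": [0.0026, -0.0267, -0.0888]},
  {"claw": 0.6, "dp": [-6.7, 22.5, -4], "rotation": [0.0026, -0.0267, -0.0888]},
  {"claw": 0.6, "dp": [-6.7, 22.5, -4], "rotation": [0.0026, -0.0267, -0.0888]},
  {"claw": 0.6, "dp": [-6.7, 22.5, -4], "rotation": [0.0026, -0.0267, -0.0888]},
  {"claw": 0.6, "dp": [-6.7, 22.5, -4], "rotation": [0.0026, -0.0267, -0.0888]},
  {"claw": 0.6, "dp": [-6.7, 22.5, -4], "rotation": [0.0026, -0.0267, -0.0888]},
  {"claw": 0.6, "dp": [-6.7, 22.5, -4], "rotation": [0.0026, -0.0267, -0.0888]},
  {"claw": 0.6, "dp": [-6.7, 22.5, -4], "rotation": [0.0026, -0.0267, -0.0888]},
  {"claw": 0.6, "dp": [-6.7, 22.5, -4], "rotation": [0.0026, -0.0267, -0.0888]},
  {"claw": 0.6, "dp": [-6.7, 22.5, -4], "rotation": [0.0026, -0.0267, -0.0888]},
  {"claw": 0.6, "dp": [-6.7, 22.5, -4], "rotation": [0.0026, -0.0267, -0.0888]},
  {"claw": 0.6, "dp": [-6.7, 22.5, -4], "rotation": [0.0026, -0.0267, -0.0888]},
  {"claw": 0.6, "dp": [0, 0, 0], "rotation": [0, 0, 0]},
  {"claw": 0.6, "dp": [0, 0, 0], "rotation": [0, 0, 0]},
])

```text
t: 31.72
ee_pos: [0.3479, 0.2018, 0.3044]
orientation: [0.659, 2.277, -0.267]
wrist_force: [1.0, -0.3, 0.4]
grip_width: 0.0513
finger_force: 0.0
```

```bash
python3 - <<'E'
from go2 import *
M=R.from_rotvec([.654,2.278,-.266]);z=M.as_matrix()[:,2];G=np.array([.3848,.1791,.1618])
go(G-.06*z+[0,0,.008],4,M,L=0);go(G,1,M,L=0)
im=env.get_image("wrist");p=red(im,(0,0,640,480));w=ray(env.calibration("wrist"),p,.055)[:,:2];m=w.mean(0);d=np.linalg.svd(w-m,full_matrices=False)[2][0]
print(len(p),m,d,"grasp line",(G+.155*z).round(4),"off-line",np.cross(d,(G+.155*z)[:2]-m))
E
```

```text
joints [ 0.55  0.1  -0.95  0.1  -0.69  0.96] TCP to [0.349 0.201 0.212] rows of [0.2, -0.1, -23.1] [-0.0001, 0.0001, 0.001] norm 0.001
joints [ 0.55  0.1  -0.95  0.1  -0.69  0.96] TCP to [0.385 0.179 0.162] rows of [36.9, -22.7, -142.6] [-0.0003, 0.0004, 0.004] norm 0.004
882 [0.50502877 0.10511185] [ 0.8512565  -0.52474981] grasp line [0.4783 0.1214 0.0524] off-line -0.00018547110672112802<stdin>:5: DeprecationWarning: Arrays of 2-dimensional vectors are deprecated. Use arrays of 3-dimensional vectors instead. (deprecated in NumPy 2.0)
```

Cup unmoved, handle on line. Grip, lift 40 mm, and lower again.

Call:
play_rows([
  {"claw": 0.6, "dp": [0, 0, -23], "rotation": [0, 0, 0]},
  {"claw": 0.6, "dp": [0, 0, -23], "rotation": [0, 0, 0]},
  {"claw": 0.6, "dp": [0, 0, -23], "rotation": [0, 0, 0]},
  {"claw": 0.6, "dp": [0, 0, -23], "rotation": [0, 0, 0]},
  {"claw": 0.6, "dp": [12.2, -7.5, -16.5], "rotation": [0, 0, 0]},
  {"claw": 0.6, "dp": [12.2, -7.5, -16.5], "rotation": [0, 0, 0]},
  {"claw": 0.6, "dp": [12.2, -7.5, -16.5], "rotation": [0, 0, 0]},
  {"claw": 0.6, "dp": [0, 0, 0], "rotation": [0, 0, 0]},
  {"claw": 0, "dp": [0, 0, 0], "rotation": [0, 0, 0]},
  {"claw": 0, "dp": [0, 0, 0], "rotation": [0, 0, 0]},
  {"claw": 0, "dp": [0, 0, 0], "rotation": [0, 0, 0]},
  {"claw": 0, "dp": [0, 0, 0], "rotation": [0, 0, 0]},
  {"claw": 0, "dp": [0, 0, 0], "rotation": [0, 0, 0]},
  {"claw": 0, "dp": [0, 0, 0], "rotation": [0, 0, 0]},
  {"claw": 0, "dp": [0, 0, 10], "rotation": [0, 0, 0]},
  {"claw": 0, "dp": [0, 0, 15], "rotation": [0, 0, 0]},
  {"claw": 0, "dp": [0, 0, 15], "rotation": [0, 0, 0]},
  {"claw": 0, "dp": [0, 0, 0], "rotation": [0, 0, 0]},
  {"claw": 0, "dp": [0, 0, 0], "rotation": [0, 0, 0]},
], newtons=80)

```text
t: 34.15
ee_pos: [0.3841, 0.1796, 0.2035]
orientation: [0.66, 2.276, -0.266]
wrist_force: [0.5, -0.4, -1.3]
grip_width: 0.0165
finger_force: 78.2
```

Call:
play_rows([
  {"claw": 0, "dp": [0, 0, -15], "rotation": [0, 0, 0]},
  {"claw": 0, "dp": [0, 0, -12], "rotation": [0, 0, 0]},
  {"claw": 0, "dp": [0, 0, -7], "rotation": [0, 0, 0]},
  {"claw": 0, "dp": [0, 0, -4], "rotation": [0, 0, 0]},
  {"claw": 0, "dp": [0, 0, -2], "rotation": [0, 0, 0]},
  {"claw": 0, "dp": [0, 0, -1], "rotation": [0, 0, 0]},
  {"claw": 0, "dp": [0, 0, 0], "rotation": [0, 0, 0]},
])

```text
t: 35.02
ee_pos: [0.3846, 0.1796, 0.1635]
orientation: [0.661, 2.271, -0.267]
wrist_force: [-3.8, 1.5, 6.8]
grip_width: 0.0168
finger_force: 79.0
```

In contact; release and retreat.

Call:
play_rows([
  {"claw": 0.2, "dp": [0, 0, 0.5], "rotation": [0, 0, 0]},
  {"claw": 0.4, "dp": [0, 0, 0], "rotation": [0, 0, 0]},
  {"claw": 0.6, "dp": [0, 0, 0], "rotation": [0, 0, 0]},
  {"claw": 0.6, "dp": [0, 0, 0], "rotation": [0, 0, 0]},
  {"claw": 0.6, "dp": [-10, 6, 11], "rotation": [0, 0, 0]},
  {"claw": 0.6, "dp": [-14, 9, 17], "rotation": [0, 0, 0]},
  {"claw": 0.6, "dp": [-14, 9, 25], "rotation": [0, 0, 0]},
  {"claw": 0.6, "dp": [0, 0, 40], "rotation": [0, 0, 0]},
  {"claw": 0.6, "dp": [0, 0, 50], "rotation": [0, 0, 0]},
  {"claw": 0.6, "dp": [0, 0, 0], "rotation": [0, 0, 0]},
  {"claw": 0.6, "dp": [0, 0, 0], "rotation": [0, 0, 0]},
  {"claw": 0.6, "dp": [0, 0, 0], "rotation": [0, 0, 0]},
])

```text
t: 36.52
ee_pos: [0.3457, 0.2032, 0.3046]
orientation: [0.66, 2.277, -0.269]
wrist_force: [0.4, -0.1, -0.5]
grip_width: 0.051
finger_force: 0.0
```

```bash
python3 - <<'E'
from h import *
from cell import env
for n,box in(("scene",(340,200,470,310)),("side",(315,150,430,235))):
    x0,y0,x1,y1=box;im=env.get_image(n)[y0:y1,x0:x1];h=cv2.cvtColor(im,cv2.COLOR_RGB2HSV)
    m=((h[...,1]>70)&(h[...,0]<15)).astype(np.uint8);k,_,st,c=cv2.connectedComponentsWithStats(m)
    print(n,[(s[4],ray(env.calibration(n),q+[x0,y0],.02)[0,:2].round(3)) for s,q in zip(st[1:],c[1:]) if s[4]>12])
c=env.calibration("wrist");p=red(env.get_image("wrist"),(0,0,640,480));w=ray(c,p,.055)[:,:2];m=w.mean(0);print(len(p),m,np.linalg.svd(w-m,full_matrices=False)[2][0],env.get_obs()["wrist_force"].round(1))
E
```

```text
scene [(np.int32(156), array([ 0.592, -0.179])), (np.int32(51), array([ 0.567, -0.142])), (np.int32(55), array([ 0.58 , -0.214])), (np.int32(64), array([ 0.532, -0.243]))]
side [(np.int32(284), array([ 0.589, -0.189])), (np.int32(61), array([ 0.534, -0.245])), (np.int32(65), array([ 0.567, -0.145]))]
934 [0.50422169 0.10573724] [ 0.85566496 -0.51753017] [-1.  -0.6 -0.4]
```

The handle is seen level and unchanged, and all six walnuts are in the dish.

```bash
python3 -c "
from cell import env
print(env.finish_job())"
```

```text
the job is handed in; nothing more can be done
None
```

All six walnuts are in the dish and the empty cup stands upright beside it, let go of; one walnut missed the dish during the pour, so I picked it up from the worktop with the gripper, put it in, then lifted the cup and stood it down again so that came last.

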